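Find the gap that fits the feeler blade

TASK

Take the feeler blade out of its wooden rest and try it gently, by feel, in the three gaps of the steel block: in one it stops short, in one it is loose, in one it slides with a light drag. Leave it standing on its own in the gap where it drags, with about half of its blade in the gap, never forcing it and without disturbing the other things on the desk.

Things in the scene. Friction and masses are not known exactly. Their poses are not given: they have to be found in the camera images.
- handle (a point): centre of the feeler blade's grip, a pale wooden block 30 mm (x) by 14 mm (y) by 48 mm tall (z), 80 mm above the blade's tip; z points from tip to grip. The tool (65 to 105 g, loose) looks the same after a half turn about z. It starts upright in its rest.
- tip (a point): the rounded tip of the feeler blade, on its centre line; same axes as the grip
- blade: the steel blade under the grip, fixed to it: 20 mm wide (x), 5 mm thick (y), 56 mm long, lower end rounded; origin at its tip, same axes as the grip. Hold the tool by its grip.
- rest: the wooden rest of the feeler blade, fixed: 56 x 50 mm, 66 mm tall, origin under its centre. The tool's grip stands on its top face, the blade hangs in its slot (26 mm along x, 9 mm along y).
- block: steel block fixed to the desk, 50 (x) by 150 (y) by 54 mm tall, origin under its centre. In its top three look-alike gaps in a row along y, 45 mm apart, long sides along x. Under a black slit dust seal (4 mm down, no resistance), leaves at 8 to 28 mm make one gap tight, one loose, one that drags; which is which changes.
- gap_left (a point): the left (+y) gap of the block: centre of its mouth, level with the block's flat top, 54 mm above the desk; axes as the block's. Mouth 7.5 mm across (y), 26 mm long (x), edges chamfered 2 mm; it goes straight down, 46 mm deep. Whichever gap is tight: 10 mm down the blade lands on a stiff springy nip; the push rises to about 18 N over the next 10 mm, then it is solid; let go, it is pushed back up.
- gap_middle (a point): the middle gap of the block: centre of its mouth, level with the block's flat top, 54 mm above the desk; axes as the block's. Mouth 7.5 mm across (y), 26 mm long (x), edges chamfered 2 mm; it goes straight down, 46 mm deep. Whichever gap is loose: the blade meets hardly any force (under 1 N) and drops to the bottom when let go.
- gap_right (a point): the right (-y) gap of the block: centre of its mouth, level with the block's flat top, 54 mm above the desk; axes as the block's. Mouth 7.5 mm across (y), 26 mm long (x), edges chamfered 2 mm; it goes straight down, 46 mm deep. Whichever gap drags: 2 to 6 N oppose the blade from about 16 mm down, in or out (up to 10 N briefly as it enters the leaves at 16 to 22 mm); it stays when let go.
- chick: a yellow tin toy chick, 75 mm tall, 55 mm long; a loose bystander, origin at its underside
- pin_vise: a thin brass pin vise lying down, 110 mm long, 12 mm thick; a loose bystander, origin at its underside
- cog_large: a flat tin cog ring, 54 mm across, 6 mm thick; a loose bystander, origin at its underside
- cog_small: a smaller tin cog ring, 42 mm across, 6 mm thick; a loose bystander, origin at its underside
- magnifier: a brass-rimmed glass magnifier lying flat, lens 64 mm across, 150 mm long with its handle, 12 mm thick; a loose bystander, origin at its underside
- screwdriver: a small screwdriver lying down, 140 mm long; a loose bystander, origin at its underside
- oil_jar: a small amber glass jar, 44 mm across, 55 mm tall; a loose bystander, origin at its underside
Not all that is in view belongs to the job. Of the things like the part that bears handle, leave any that is blue or green; of the rest the larger one is meant.

How it is judged:
By the outcome, as a careful person would: the job done as asked, in the order asked, and still so for the second after the job is handed in, with the robot touching nothing.
It also fails if it takes over 72 s, if anything falls off the work surface, if the arm or the gripper's body presses on something with over 40 N, if the wrist force passes 120 N, or if a joint passes its speed limit or range.

ROBOT

A 6-joint arm with a two-finger parallel gripper is mounted at the origin on the work surface. World frame = base frame: x ahead of the robot, y to its left, z up, the work surface at z = 0. Lengths are in m, angles in rad, forces in N, time in s.
With the tool pointing down it reaches from about 0.25 to 0.775 m from the base axis. Payload 4 kg.
Tool frame: the origin (TCP) lies at the very end of the fingers, on their centre line; the grasp point (between the pads) lies 19 mm behind it; z points along the fingers, y is the direction in which the jaws open and shut (so a half turn about z gives the same grasp; the last joint's range is limited). The gripper opens to 94 mm and grips with 3 to 60 N. Pads are 16 mm wide; open, the fingers measure 119 mm over their backs; the gripper's body (75 mm by 177 mm) begins 78 mm behind the grasp point.
Start: joints at [-1.38, 0.087, 1.371, -0, 1.684, -0.103], TCP at [0.159, -0.526, 0.206] pointing down, gripper open.
Joint ranges: [-3.1, 3.1], [-0.76, 2.03], [0.27, 2.55], [-1.08, 4.22], [0.17, 2.65], [-2.57, 2.57]. Speed limits (rad/s): [2.79, 2.79, 3.14, 3.14, 3.14, 3.14].

INTERFACE

Orientations are given as [roll, pitch, yaw] about the fixed x, y, z axes, in that order (R = Rz(yaw) Ry(pitch) Rx(roll)).
In Python, from bench import robot, snapshot, models gives the robot as it stands.
- The arm moves only by the tool arm_command, never from a script. Its argument "commands" is text: rows parted by semicolons, each of 7 numbers parted by spaces: the shift along the tool's x, y, z in mm, then the turn, a rotation vector about the tool's x, y, z in degrees, then the opening, from 0 (shut) to 1 (fully open). In form: tx ty tz rx ry rz hand; .... A call has 1 to 12 rows; each row shifts and turns the pose as measured when the row begins, along the tool's axes as they then stand; what a row does not reach is not made up. A row lasts 1/8 s, in which the tool goes at most 62.5 mm and 10.7 degrees, less where a joint would pass 70% of its speed; a pose out of reach is approached as far as the arm can. A call is refused whole if a number of a shift passes 62.5 or a number of a turn 10.7, either way. A call with a gripper value outside its range is refused whole. The fingers move at their own pace and stop on an object; the grip force is fixed at half the most. Time passes only in rows, so rows that do not move let the fingers close. It gives the time, the measured TCP pose, the force and the opening at its end, in the units of the state.
- robot.get_obs(): the state, without advancing time (a new reading comes with each control period).
- snapshot(name): name is "scene" or "top" or "wrist"; returns a dict with "img" (420x560x3 uint8, blue, green, red), "camera_matrix" (3x3 intrinsics, pixels), "origin" and "rotation" of the camera in the world. Camera axes: x right, y down, z forward; pixel columns grow to the right and rows downward; lengths in m; the calibration is good to about 2 mm. A picture is of the moment at which its call begins. There is no depth.
- robot.close_job(): hands the job in, once; it reports no verdict.
Trained networks look in a picture, given as the dict that the camera call returned (one of the last four; its "shot" number tells which), for a name from the list of things; names that differ only in an ending like _2 or _b are one class to them, and where a whole thing is asked for, a point or a joint stands for the part that bears it (a point fixed in the world has none). Each returns a list of dicts, best first, with "conf" (0 to 1); they miss things now and then, are a little off and sometimes report something else, mostly with a low value. They report only what shows in the picture. A call takes as long as a camera call. They do not tell look-alikes from the thing itself.
- models.spot_in(query, picture): "bbox" ([left, top, width, height] as shares, 0 to 1, of the picture: columns of its width, rows of its height, round what is visible of it).
- models.tip_of(query, picture): "centre" ([column, row] as shares, 0 to 1, of the picture: columns of its width, rows of its height: a listed point, or the origin of a listed thing).
The state is a dict: "time": time; "joint_positions": joint angles; "qvel": joint speeds; "joint_torque": joint torques, N m; "tool_pos": TCP position; "ee_rot": TCP orientation; "wrist_force": force on the tool from outside, world axes, zero at the start; "wrist_torque": the same for the moment, N m; "width": finger opening in m.
Only numpy, scipy, OpenCV 4.12 (cv2) and the standard library are available. Lean on these libraries where they do the work, as an engineer would, in place of code of your own. Each camera call takes 0.05 s, during which the arm holds its last target. There are 200 camera calls.

## Working session

There is one attempt and no reset: what is moved stays moved. The work goes in short steps, Python scripts to look and compute and a tool call to move; the robot and the scene stay as the last step left them, time stands still between calls to the robot, and variables do not carry over. Pictures are saved under pics/ and viewed, about 8 in all and at most 12, crops included, and the job is handed in when it is done.

Besides the shell and the picture viewer there is one more tool, called after "Request:" as name(argument=value, ...) on one line, values as JSON. arm_command: Moves the arm, as the interface text tells. Its arguments: {"type":"object","properties":{"commands":{"type":"string"}},"required":["commands"]}

```bash
mkdir -p pics; cat > h.py <<'E'
import numpy as np, cv2
from bench import robot, snapshot, models
def ray(p,c):
    u=np.array([c[0]*560,c[1]*420,1.]); d=p["rotation"]@np.linalg.inv(p["camera_matrix"])@u
    return np.array(p["origin"]),d
def atz(p,c,z):
    o,d=ray(p,c); return o+d*(z-o[2])/d[2]
def proj(p,X):
    q=p["camera_matrix"]@(np.array(p["rotation"]).T@(np.array(X)-p["origin"])); return q[:2]/q[2]
def tri(a,b):
    A=np.zeros((3,3));B=np.zeros(3)
    for o,d in (a,b):
        d=d/np.linalg.norm(d);P=np.eye(3)-np.outer(d,d);A+=P;B+=P@o
    return np.linalg.solve(A,B)
E
python3 - <<'E'
from h import *
ps={}
for n in("scene","top"):
    p=snapshot(n);ps[n]=p;cv2.imwrite(f"pics/{n}0.png",p["img"]);print(n,np.round(p["origin"],3),np.round(p["rotation"],2).tolist())
    for q in("handle","rest","gap_left","gap_middle","gap_right","block"):
        for r in models.tip_of(q,p)[:3]:
            z={"handle":.09,"rest":0,"block":0}.get(q,.054)
            print(q,np.round(r["conf"],2),np.round(np.array(r["centre"])*[560,420]),np.round(atz(p,r["centre"],z),4))
print(robot.get_obs())
cv2.imwrite("pics/both0.png",np.hstack([cv2.resize(ps["scene"]["img"],None,fx=1,fy=1),ps["top"]["img"]])[:, :])
E
```

```text
scene [1.053 0.172 0.76 ] [-2.48, -0.01, 1.95]Traceback (most recent call last):
  File "<stdin>", line 8, in <module>
  File "h.py", line 7, in atz
    o,d=ray(p,c); return o+d*(z-o[2])/d[2]
                                      ~^^^
IndexError: invalid index to scalar variable.
```

View pics/scene0.png

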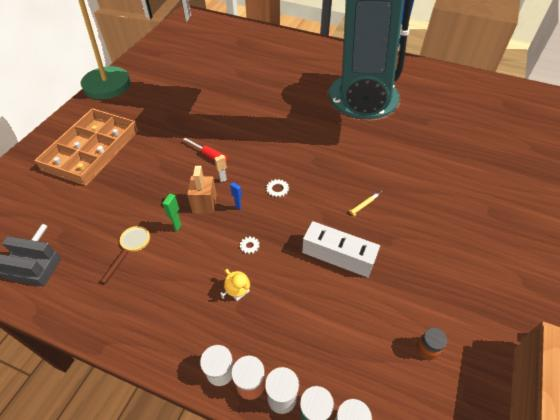

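The rotation is given as roll/pitch/yaw. The scene picture shows the rest with the pale tool at about (201,188), a smaller pale look-alike at (221,168), green at (172,212), blue at (236,195), and the block at (341,249).

```bash
sed -i '2a from scipy.spatial.transform import Rotation as R\ndef RM(p): return R.from_euler("xyz",p["rotation"]).as_matrix()' h.py; sed -i 's/p\["rotation"\]@/RM(p)@/; s/np.array(p\["rotation"\])/RM(p)/' h.py
python3 - <<'E'
from h import *
ps={}
for n in("scene","top"):
    p=snapshot(n);ps[n]=p;cv2.imwrite(f"pics/{n}0.png",p["img"]);print(n,np.round(p["origin"],3),p["rotation"])
    for q in("handle","rest","gap_left","gap_middle","gap_right","block"):
        for r in models.tip_of(q,p)[:4]:
            z={"handle":.09,"rest":0,"block":0}.get(q,.054)
            print(q,np.round(r["conf"],2),np.round(np.array(r["centre"])*[560,420]),np.round(atz(p,r["centre"],z),4))
print(robot.get_obs())
E
```

```text
scene [1.053 0.172 0.76 ] [-2.48177804 -0.01237609  1.95410167]
handle 0.96 [172. 210.] [ 0.6488 -0.2422  0.09  ]
handle 0.7 [220. 163.] [ 0.4898 -0.2136  0.09  ]
handle 0.7 [239. 190.] [ 0.5463 -0.1372  0.09  ]
handle 0.6 [199. 179.] [ 0.5527 -0.2327  0.09  ]
rest 0.86 [205. 204.] [ 0.549  -0.2334  0.    ]
rest 0.7 [339. 240.] [0.5274 0.0924 0.    ]
gap_left 0.62 [363. 250.] [0.5676 0.1503 0.054 ]
gap_middle 0.71 [341. 243.] [0.5707 0.1025 0.054 ]
gap_middle 0.46 [280. 188.] [ 0.4797 -0.0716  0.054 ]
gap_right 0.74 [322. 235.] [0.565  0.0596 0.054 ]
gap_right 0.33 [202. 154.] [ 0.4486 -0.2884  0.054 ]
block 0.64 [336. 258.] [0.5731 0.1001 0.    ]
top [ 0.411 -0.003  1.037] [-2.99845334e+00  1.25047449e-03 -1.59674365e+00]
handle 0.76 [382. 172.] [ 0.6289 -0.2533  0.09  ]
handle 0.44 [375. 211.] [ 0.5421 -0.2344  0.09  ]
handle 0.43 [335. 221.] [ 0.5226 -0.1444  0.09  ]
handle 0.42 [371. 247.] [ 0.4622 -0.2201  0.09  ]
rest 0.8 [367. 211.] [ 0.5551 -0.2365  0.    ]
gap_left 0.95 [204. 202.] [0.5774 0.1512 0.054 ]
gap_middle 0.69 [223. 207.] [0.5641 0.108  0.054 ]
gap_middle 0.5 [202.
[... 166 characters left out ...]
    ]
{'time': 0.8, 'joint_positions': array([-1.38008326e+00,  8.71442939e-02,  1.37064702e+00,  4.51648049e-06,
        1.68362068e+00, -1.03090722e-01]), 'qvel': array([ 1.53356986e-04,  8.61148007e-04,  1.02103915e-04, -5.82820414e-05,
        1.47348430e-03, -5.27939279e-04]), 'joint_torque': array([-1.59809748e-03, -3.39995027e+01, -3.02576351e+01,  7.15542678e-02,
        2.35305657e-02, -4.38912640e-07]), 'tool_pos': array([ 0.15928486, -0.52646036,  0.20556327]), 'ee_rot': array([3.14141249e+00, 1.41280804e-05, 2.93804294e-01]), 'wrist_force': array([-0.2410541 , -0.18254849,  0.13367449]), 'wrist_torque': array([-0.0480813 ,  0.00580183, -0.01943081]), 'width': 0.09420876995123449}
```

View pics/top0.png

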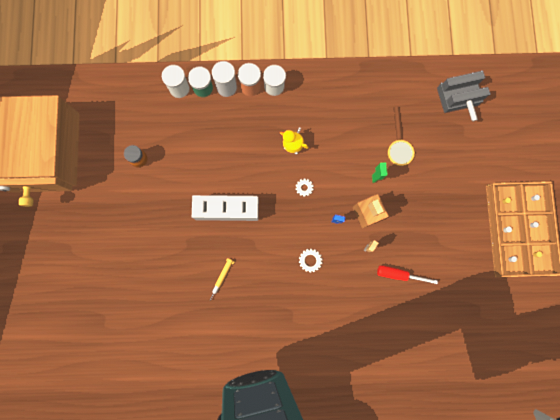

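The top picture shows the rest at (372,210) with the tool's grip at (378,207). The small pale decoy is at (371,246), blue at (338,218), green at (380,172), and the three gaps are at (205/224/244,207). I'll move above the rest and look with the wrist camera.

Request:
arm_command(commands="52 -22.5 -9.5 0 0 0 1;52 -22.5 -9.5 0 0 0 1;52 -22.5 -9.5 0 0 0 1;52 -22.5 -9.5 0 0 0 1;52 -22.5 -9.5 0 0 0 1;52 -22.5 -9.5 0 0 0 1;52 -22.5 -9.5 0 0 0 1;52 -22.5 -9.5 0 0 0 1;0 0 0 0 0 0 1")

```text
time: 1.92
tool_pos: [0.516, -0.2262, 0.2835]
ee_rot: [3.14, -0.003, 0.29]
wrist_force: [0.7, -1.1, -0.0]
width: 0.0941
```

```bash
python3 - <<'E'
from h import *
p=snapshot("wrist");cv2.imwrite("pics/w1.png",p["img"]);print(np.round(p["origin"],3),p["rotation"])
for q in("handle","rest"):
    for r in models.tip_of(q,p)[:4]:
        z={"handle":.09,"rest":0}[q]
        print(q,np.round(r["conf"],2),np.round(np.array(r["centre"])*[560,420]),np.round(atz(p,r["centre"],z),4))
E
```

```text
[ 0.583 -0.206  0.463] [ 2.89725135e+00 -8.85791353e-04 -1.28069800e+00]
handle 0.76 [293. 174.] [ 0.5492 -0.235   0.09  ]
handle 0.74 [329. 111.] [ 0.6303 -0.2537  0.09  ]
handle 0.73 [269. 230.] [ 0.4726 -0.2271  0.09  ]
handle 0.73 [231. 170.] [ 0.5314 -0.1616  0.09  ]
rest 0.83 [289. 168.] [ 0.548  -0.2344  0.    ]
```

View pics/w1.png

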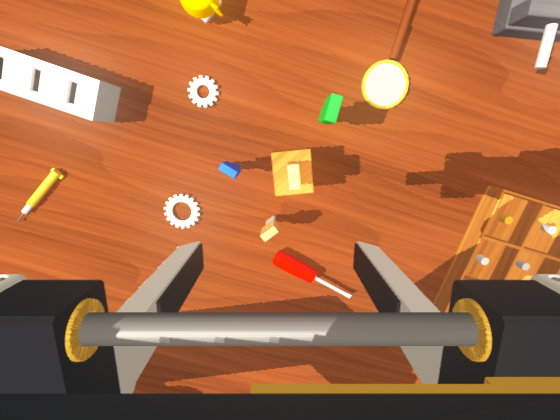

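The wrist picture shows the rest at (292,173) with the pale grip at (294,176), its long side nearly along the image rows (tool x). Next I'll measure the orientation of the grip's top and the rest's top.

```bash
python3 - <<'E'
from h import *
p=snapshot("wrist");im=p["img"];x0,y0=262,140
c=im[y0:206,x0:325];hsv=cv2.cvtColor(c,cv2.COLOR_BGR2HSV)
print([tuple(hsv[176-y0+d,294-x0+e]) for d,e in((-8,0),(0,0),(8,0),(-15,-12),(15,10),(0,-14))])
big=[c]
for nm,m,z in(("grip",(hsv[...,1]<135)&(hsv[...,2]>150),.114),("rest",(hsv[...,2]>150)&(hsv[...,0]>10),.066)):
    m=cv2.morphologyEx(m.astype(np.uint8)*255,cv2.MORPH_OPEN,np.ones((2,2)))
    cs,_=cv2.findContours(m,0,2);k=max(cs,key=cv2.contourArea).reshape(-1,2)+[x0,y0]
    W=np.array([atz(p,(u/560,v/420),z)[:2] for u,v in k+.5],np.float32)
    r=cv2.minAreaRect(W*1000);print(nm,r,np.round(cv2.boxPoints(r)).tolist())
    big.append(cv2.cvtColor(m,8))
cv2.imwrite("pics/w2.png",cv2.resize(np.hstack(big),None,fx=4,fy=4,interpolation=0))
E
```

```text
[(np.uint8(30), np.uint8(63), np.uint8(255)), (np.uint8(30), np.uint8(56), np.uint8(255)), (np.uint8(30), np.uint8(52), np.uint8(255)), (np.uint8(23), np.uint8(157), np.uint8(255)), (np.uint8(11), np.uint8(188), np.uint8(222)), (np.uint8(24), np.uint8(155), np.uint8(255))]
grip ((547.0786743164062, -236.81060791015625), (29.362407684326172, 13.779662132263184), 21.866668701171875) [[531.0, -236.0], [536.0, -249.0], [563.0, -238.0], [558.0, -225.0]]
rest ((543.5963134765625, -241.5409698486328), (83.39237976074219, 81.89571380615234), 16.249385833740234) [[492.0, -214.0], [515.0, -293.0], [595.0, -269.0], [572.0, -191.0]]
```

View pics/w2.png

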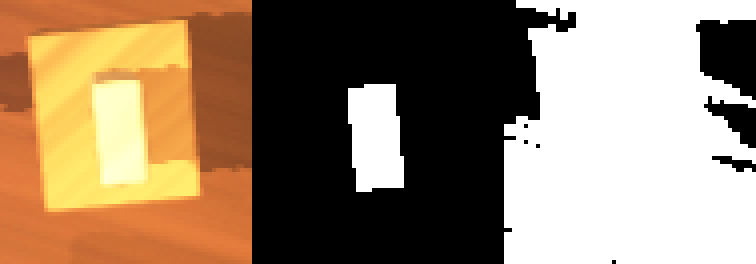

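The grip's top is centred at (0.547, -0.237) with yaw 21.9°, and it measures 29.4 x 13.8 mm against 30 x 14 expected. I'll align above it.

Request:
arm_command(commands="0 0 0 0 0 -5.3 0.55;12.5 11 40 0 0 0 0.55;12 11 40 0 0 0 0.55;0 0 30 0 0 0 0.55;0 0 0 0 0 0 0.55")

```text
time: 2.75
tool_pos: [0.5382, -0.2498, 0.1711]
ee_rot: [3.138, 0.0, 0.363]
wrist_force: [0.3, 0.8, -0.3]
width: 0.0524
```

```bash
cat >> h.py <<'E'
def delta(X,yaw=None):
    o=robot.get_obs();M=R.from_euler("xyz",o["ee_rot"]);print("t",o["time"],"tcp",np.round(o["tool_pos"]*1000,1),"rpy",np.round(o["ee_rot"],4),"F",np.round(o["wrist_force"],1),"w",round(o["width"]*1000,1))
    print("tool shift mm",np.round(M.inv().apply(np.array(X)-o["tool_pos"])*1000,1))
    if yaw is not None: print("turn deg",np.round(np.degrees((M.inv()*R.from_euler("xyz",[np.pi,0,yaw])).as_rotvec()),2))
E
python3 - <<'E'
from h import *
p=snapshot("wrist");im=p["img"];cv2.imwrite("pics/w3.png",im)
hsv=cv2.cvtColor(im,cv2.COLOR_BGR2HSV)
m=((hsv[...,1]<135)&(hsv[...,2]>200)&(abs(hsv[...,0].astype(int)-29)<6)).astype(np.uint8)*255
cs,_=cv2.findContours(m,0,2)
for k in sorted(cs,key=cv2.contourArea)[-3:]:
    W=np.array([atz(p,(u/560,v/420),.114)[:2] for u,v in k.reshape(-1,2)+.5],np.float32);print(cv2.boundingRect(k),cv2.minAreaRect(W*1000))
delta([.547,-.237,.074],.382)
E
```

```text
(232, 270, 11, 15) ((485.658935546875, -233.9185791015625), (13.500957489013672, 7.103153228759766), 4.228305339813232)
(244, 192, 50, 37) ((549.2763671875, -237.74581909179688), (29.229976654052734, 39.22282791137695), 20.796600341796875)
(371, 56, 60, 64) ((668.2630615234375, -295.348876953125), (42.48912811279297, 40.93893814086914), 80.32413482666016)
t 2.8 tcp [ 539.1 -250.4  173.2] rpy [ 3.1351e+00 -2.1000e-03  3.6320e-01] F [-1.1 -1.  -0.3] w 51.9
tool shift mm [ 11.9 -10.4  99.1]
turn deg [ 0.38 -0.12 -1.08]
```

View pics/w3.png

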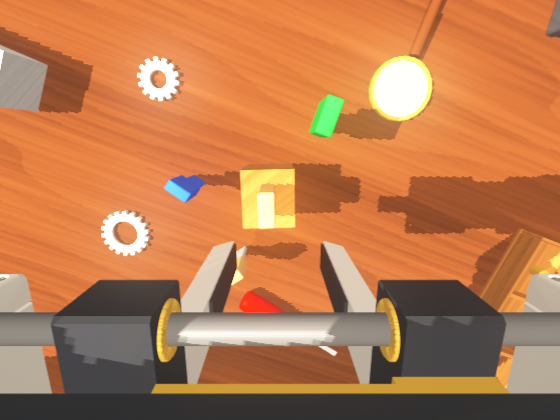

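The grip is at (265,210) and the finger midline at column 280, so the measured shift of −10 mm along tool y agrees. Centring.

Request:
arm_command(commands="12 -10.5 30 0.4 0 -1.1 0.55;0 0 0 0 0 0 0.55;0 0 0 0 0 0 0.55")

```text
time: 3.18
tool_pos: [0.5483, -0.2404, 0.1507]
ee_rot: [3.132, -0.009, 0.379]
wrist_force: [-0.4, -0.1, 0.7]
width: 0.0518
```

```bash
python3 - <<'E'
from h import *
p=snapshot("wrist")
im=p["img"];print(im[150:300:6,250:310:6].shape)
hsv=cv2.cvtColor(im,cv2.COLOR_BGR2HSV);x0,y0=240,150
m=((hsv[...,1]<100)&(hsv[...,2]>200)).astype(np.uint8)*255;m[:y0]=0;m[300:]=0;m[:,:x0]=0;m[:,320:]=0
cs,_=cv2.findContours(m,0,2);k=max(cs,key=cv2.contourArea)
W=np.array([atz(p,(u/560,v/420),.114)[:2] for u,v in k.reshape(-1,2)+.5],np.float32);print(cv2.boundingRect(k),cv2.minAreaRect(W*1000))
delta([.547,-.237,.074],.382)
E
```

```text
(25, 10, 3)
(262, 215, 18, 38) ((548.20947265625, -234.837158203125), (28.495380401611328, 12.490469932556152), 21.777374267578125)
t 3.225 tcp [ 548.1 -240.3  150.4] rpy [ 3.1325 -0.0088  0.3787] F [ 0.2 -0.6 -0.1] w 51.6
tool shift mm [-0.5 -4.1 76.3]
turn deg [ 0.52 -0.51 -0.19]
```

Request:
arm_command(commands="1.5 -4 25 0.5 -0.5 -0.2 0.55;0 0 25 0 0 0 0.55;0 0 22 0 0 0 0.55;0 0 0 0 0 0 0.55;0 0 0 0 0 0 0.55")

```text
time: 3.85
tool_pos: [0.5489, -0.2367, 0.0763]
ee_rot: [3.139, -0.001, 0.382]
wrist_force: [0.5, -0.6, 0.5]
width: 0.0519
```

```bash
python3 - <<'E'
from h import *
delta([.548,-.236,.074],.382)
E
```

```text
t 3.85 tcp [ 548.9 -236.7   76.3] rpy [ 3.1394e+00 -1.1000e-03  3.8160e-01] F [ 0.5 -0.6  0.5] w 51.9
tool shift mm [-0.6 -1.   2.3]
turn deg [ 0.12 -0.06 -0.02]
```

Request:
arm_command(commands="-0.5 -0.5 2 0 0 0 0.3;0 0 0 0 0 0 0.1;0 0 0 0 0 0 0.1;0 0 0 0 0 0 0;0 0 0 0 0 0 0;0 0 0 0 0 0 0")

```text
time: 4.6
tool_pos: [0.5496, -0.237, 0.077]
ee_rot: [3.136, -0.004, 0.382]
wrist_force: [0.4, -0.8, -0.2]
width: 0.0137
```

Gripped at 13.7 mm wide. The tip now lies 67 mm below the TCP. I'll lift straight up.

Request:
arm_command(commands="0 0 -8 0 0 0 0;0 0 -15 0 0 0 0;0 0 -25 0 0 0 0;0 0 -25 0 0 0 0;0 0 -25 0 0 0 0;0 0 -20 0 0 0 0;0 0 0 0 0 0 0;0 0 0 0 0 0 0")

```text
time: 5.6
tool_pos: [0.5495, -0.2372, 0.205]
ee_rot: [3.131, -0.008, 0.381]
wrist_force: [-0.5, 0.6, -1.9]
width: 0.0138
```

```bash
python3 - <<'E'
from h import *
for n in("wrist","top","scene"):
    p=snapshot(n)
    cv2.imwrite(f"pics/{n}4.png",p["img"])
    for q in("tip","handle","gap_left","gap_middle","gap_right"):
        for r in models.tip_of(q,p)[:2]:
            print(n,q,np.round(r["conf"],2),np.round(np.array(r["centre"])*[560,420],1),np.round(atz(p,r["centre"],.054),4))
    # white block top quad
    if n=="top":
        c=p["img"][185:235,180:270]
        cv2.imwrite("pics/c4.png",cv2.resize(c,None,fx=6,fy=6,interpolation=cv2.INTER_CUBIC))
delta([.57,.1,.2],0)
E
```

```text
wrist tip 0.87 [315.6 138.1] [ 0.631  -0.2481  0.054 ]
wrist tip 0.84 [277.5 226.4] [ 0.5272 -0.2467  0.054 ]
wrist handle 0.9 [199.9 193.9] [ 0.53   -0.1546  0.054 ]
wrist handle 0.65 [279.2 263.3] [ 0.4869 -0.265   0.054 ]
wrist gap_middle 0.67 [146.8 234.3] [ 0.4644 -0.114   0.054 ]
wrist gap_right 0.62 [ 7.4 83.2] [0.5651 0.0582 0.054 ]
top tip 0.66 [375.1 177.6] [ 0.6249 -0.2471  0.054 ]
top tip 0.48 [334.  222.7] [ 0.5221 -0.1467  0.054 ]
top handle 0.62 [337.8 220.2] [ 0.5275 -0.1557  0.054 ]
top handle 0.52 [381.3 171.4] [ 0.6393 -0.2625  0.054 ]
top gap_left 0.83 [202.3 204.4] [0.5723 0.1546 0.054 ]
top gap_middle 0.67 [226.6 206. ] [0.5671 0.0988 0.054 ]
top gap_right 0.89 [245.1 205.6] [0.567  0.0561 0.054 ]
scene tip 0.56 [178.  228.4] [ 0.6651 -0.2252  0.054 ]
scene tip 0.55 [194.1 162.2] [ 0.4816 -0.2923  0.054 ]
scene handle 0.93 [168.7 206.2] [ 0.6211 -0.2755  0.054 ]
scene handle 0.77 [219.7 164.5] [ 0.465  -0.2324  0.054 ]
scene gap_left 0.84 [365.6 246.5] [0.5584 0.1522 0.054 ]
scene gap_middle 0.79 [341.3 242.3] [0.5675 0.103  0.054 ]
scene gap_middle 0.23 [364.9 204. ] [0.4499 0.1206 0.054 ]
t 6.5 tcp [ 549.7 -237.3  205.3] rpy [ 3.1308 -0.0079  0.3815] F [-0.4 -0.7  0.8] w 14.2
tool shift mm [ 144.4 -305.5    3.1]
turn deg [ 0.52 -0.57 21.85]
```

View pics/wrist4.png

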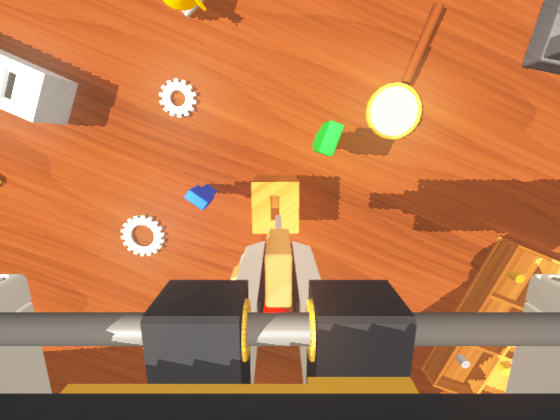

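The tool is out of the rest and held upright; its tip is at (278,222). I'll carry it to a viewpoint just in front of the block, turning to yaw 0.

Request:
arm_command(commands="12.5 -47 0 0.5 -0.5 0 0;12.5 -47 0 0 0 0 0;12.5 -47 0 0 0 0 0;12.5 -47 0 0 0 0 0;12.5 -47 0 0 0 0 0;12.5 -47 0 0 0 0 0;12.5 -47 0 0 0 0 0;0 0 0 0 0 7 0;0 0 0 0 0 7 0;0 0 0 0 0 7 0;0 0 0 0 0 0 0")

```text
time: 7.88
tool_pos: [0.5076, 0.1119, 0.2049]
ee_rot: [3.141, -0.004, 0.005]
wrist_force: [-0.5, 0.2, -0.3]
width: 0.0137
```

```bash
python3 - <<'E'
from h import *
p=snapshot("wrist");cv2.imwrite("pics/w5.png",p["img"])
for q in("tip","gap_left","gap_middle","gap_right"):
    for r in models.tip_of(q,p)[:2]:
        print(q,np.round(r["conf"],2),np.round(np.array(r["centre"])*[560,420],1),np.round(atz(p,r["centre"],.054),4))
delta([.507,.102,.2],0)
o=robot.get_obs();M=R.from_euler("xyz",o["ee_rot"]);print("tip px",proj(p,o["tool_pos"]+M.apply([0,0,.067])))
E
```

```text
tip 0.87 [493.9 178.9] [ 0.5371 -0.1206  0.054 ]
tip 0.72 [278.1 227.3] [0.4816 0.1117 0.054 ]
gap_left 0.61 [245.6 151.4] [0.5647 0.1464 0.054 ]
gap_middle 0.6 [289.8 154.6] [0.5617 0.0998 0.054 ]
gap_right 0.71 [327.4 154.7] [0.5618 0.06   0.054 ]
gap_right 0.34 [435.8   3.7] [ 0.7027 -0.0365  0.054 ]
t 8.125 tcp [507.7 111.6 204.8] rpy [ 3.1406 -0.0037  0.0042] F [-0.4  0.3 -0.6] w 13.7
tool shift mm [-0.7  9.6  4.8]
turn deg [ 0.05 -0.21  0.24]
tip px [278.49214993 224.91190993]
```

View pics/w5.png

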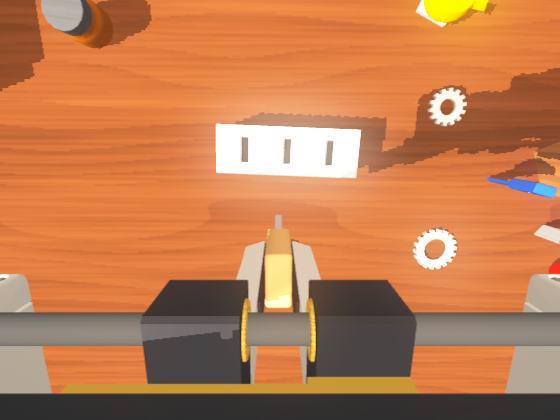

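The block's top spans (216–360, 125–178) and is turned about 2°. The gaps sit near (245,150), (287,151) and (329,153), and the blade tip near (278,217–230). Next I'll segment the gaps and check how the grip sits in the jaws.

```bash
python3 - <<'E'
from h import *
p=snapshot("wrist");im=p["img"];g=cv2.cvtColor(im,6)
o=robot.get_obs();M=R.from_euler("xyz",o["ee_rot"])
m=np.zeros_like(g);m[128:174,225:350]=(g[128:174,225:350]<130)*255
cs,_=cv2.findContours(m,0,2)
for k in sorted(cs,key=cv2.contourArea)[-3:]:
    W=np.array([atz(p,(u/560,v/420),.054)[:2] for u,v in k.reshape(-1,2)+.5],np.float32);r=cv2.boundingRect(k);print("gap",r,cv2.minAreaRect(W*1000))
m=np.zeros_like(g);m[110:200,200:380]=(im[110:200,200:380].min(2)>150)*255
cs,_=cv2.findContours(m,0,2);k=max(cs,key=cv2.contourArea)
W=np.array([atz(p,(u/560,v/420),.054)[:2] for u,v in k.reshape(-1,2)+.5],np.float32);print("block",cv2.boundingRect(k),cv2.minAreaRect(W*1000))
for X in([.015,-.007,-.037],[.015,.007,-.037],[-.015,.007,-.037],[.010,0,.064],[.015,0,.011],[0,0,.067]): print(X,np.round(proj(p,o["tool_pos"]+M.apply(X)),1))
cv2.imwrite("pics/c6.png",cv2.resize(np.hstack([im[205:315,235:325],im[110:220,205:375]]),None,fx=3,fy=3,interpolation=cv2.INTER_CUBIC))
E
```

```text
block (215, 123, 146, 55) ((564.5711669921875, 102.3320083618164), (151.0673370361328, 51.47625732421875), 88.0186767578125)
[0.015, -0.007, -0.037] [264.  253.6]
[0.015, 0.007, -0.037] [292.4 253.6]
[-0.015, 0.007, -0.037] [291.7 308.1]
[0.01, 0, 0.064] [278.2 214.2]
[0.015, 0, 0.011] [278.2 226.4]
[0, 0, 0.067] [278.2 225. ]
```

View pics/c6.png

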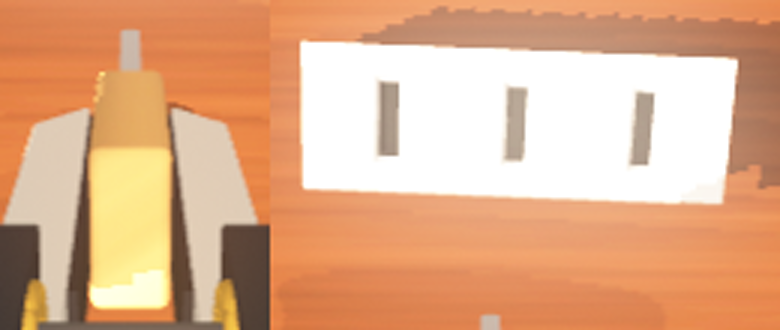

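The grip sits centred in the jaws: its edges fall within 1 px of the prediction. The block's top measures 151 x 51.5 mm, centred at (564.6, 102.3), with yaw −2.0°. That puts the gaps at left (566.1, 147.3), middle (564.6, 102.3) and right (563.0, 57.3). I'll hover over the middle one first.

Request:
arm_command(commands="0 0 0 0 -0.2 2.2 0;28 5 25 0 0 0 0;28 5 25 0 0 0 0;0 0 8 0 0 0 0;0 0 0 0 0 0 0;0 0 0 0 0 0 0")

```text
time: 8.93
tool_pos: [0.5646, 0.0996, 0.1478]
ee_rot: [-3.142, -0.002, -0.039]
wrist_force: [0.2, 0.8, -1.2]
width: 0.0138
```

```bash
python3 - <<'E'
from h import *
for X in ([564.9,102.3,130],): delta(np.array(X)/1000,-.0346)
p=snapshot("wrist");im=p["img"]
o=robot.get_obs();M=R.from_euler("xyz",o["ee_rot"])
Rb=R.from_euler("z",-.0346).as_matrix()
for n,y in(("L",.045),("M",0),("R",-.045)):
    c=np.array([.5646,.1023,.054])+Rb@[0,y,0]; print(n,np.round([proj(p,c+Rb@np.array(d)) for d in([0.013,0,0],[0,0,0],[-.013,0,0])],1).tolist())
print("tip,front",proj(p,o["tool_pos"]+M.apply([0,0,.067])),proj(p,o["tool_pos"]+M.apply([0.01,0,.063])))
cv2.imwrite("pics/c7.png",cv2.resize(im[120:270,180:400],None,fx=3.6,fy=3.6,interpolation=cv2.INTER_CUBIC))
E
```

```text
t 8.925 tcp [564.6  99.6 147.8] rpy [-3.1416e+00 -2.4000e-03 -3.9500e-02] F [ 0.2  0.8 -1.2] w 13.8
tool shift mm [ 0.2 -2.7 17.8]
turn deg [-0.   -0.14 -0.28]
L [[225.7, 203.7], [226.3, 217.5], [226.9, 231.1]]
M [[275.2, 203.5], [275.3, 217.3], [275.4, 230.9]]
R [[324.7, 203.2], [324.3, 217.1], [323.8, 230.7]]
tip,front [278.08152664 224.94444692] [278.08388462 214.45237691]
```

View pics/c7.png

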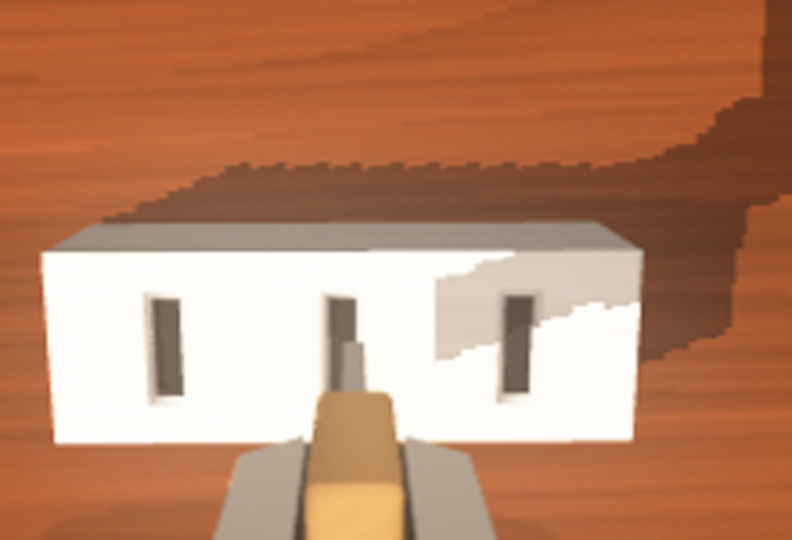

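The predicted gap pixels match the picture: L (166,350) and R (519,349) in the crop. The blade is 2.7 mm too far right of the middle gap, so I'll correct and come down to just above the mouth.

Request:
arm_command(commands="0 -2.7 8 0 -0.1 -0.3 0;0 0 7 0 0 0 0;0 0 0 0 0 0 0;0 0 0 0 0 0 0")

```text
time: 9.48
tool_pos: [0.5646, 0.1032, 0.134]
ee_rot: [-3.141, -0.004, -0.033]
wrist_force: [0.5, 0.0, -0.3]
width: 0.0139
```

```bash
python3 -c "
from h import *
delta([.5648,.1023,.111],-.0346)"
```

```text
t 9.475 tcp [564.6 103.2 134. ] rpy [-3.141  -0.0041 -0.033 ] F [ 0.5  0.  -0.3] w 13.9
tool shift mm [ 0.1  0.9 23. ]
turn deg [-0.04 -0.23  0.09]
```

Request:
arm_command(commands="0 0.9 6 0 -0.2 0 0;0 0 5 0 0 0 0;0 0 5 0 0 0 0;0 0 4 0 0 0 0;0 0 0 0 0 0 0;0 0 0 0 0 0 0")

```text
time: 10.22
tool_pos: [0.5646, 0.102, 0.1123]
ee_rot: [-3.141, 0.0, -0.033]
wrist_force: [1.7, 0.1, -0.6]
width: 0.014
```

Depth is about 9 mm with no vertical force. Going down slowly past the 10 mm nip level.

Request:
arm_command(commands="0 0 2 0 0 0 0;0 0 2 0 0 0 0;0 0 1 0 0 0 0")

```text
time: 10.6
tool_pos: [0.5649, 0.1021, 0.1075]
ee_rot: [-3.141, -0.001, -0.033]
wrist_force: [-0.2, 0.5, -0.6]
width: 0.0138
```

Request:
arm_command(commands="0 0 1 0 0 0 0;0 0 1 0 0 0 0;0 0 0 0 0 0 0")

```text
time: 10.98
tool_pos: [0.5649, 0.1021, 0.1053]
ee_rot: [-3.141, -0.001, -0.033]
wrist_force: [0.9, 0.5, -0.5]
width: 0.0139
```

At 15.7 mm there's still no push, so the middle gap isn't the tight one. Going on to feel for drag.

Request:
arm_command(commands="0 0 2 0 0 0 0;0 0 2 0 0 0 0")

```text
time: 11.22
tool_pos: [0.565, 0.1021, 0.1013]
ee_rot: [-3.141, -0.001, -0.033]
wrist_force: [0.5, -0.3, -1.3]
width: 0.014
```

Request:
arm_command(commands="0 0 2 0 0 0 0;0 0 2 0 0 0 0")

```text
time: 11.48
tool_pos: [0.565, 0.1021, 0.097]
ee_rot: [-3.141, -0.001, -0.033]
wrist_force: [0.4, 0.3, 0.2]
width: 0.0137
```

Request:
arm_command(commands="0 0 2 0 0 0 0;0 0 2 0 0 0 0")

```text
time: 11.72
tool_pos: [0.565, 0.1021, 0.0926]
ee_rot: [-3.141, -0.001, -0.033]
wrist_force: [-1.0, -0.7, -1.6]
width: 0.0138
```

28 mm down and only noise: the middle gap is the loose one. Withdrawing and moving to the left gap.

Request:
arm_command(commands="0 0 -8 0 0 0 0;0 0 -14 0 0 0 0;0 0 -14 0 0 0 0;0 0 -8 0 0 0 0;0 0 0 0 0 0 0;0 -23 0 0 0 0 0;0 -22 0 0 0 0 0;0 0 0 0 0 0 0;0 0 0 0 0 0 0")

```text
time: 12.85
tool_pos: [0.567, 0.1469, 0.1408]
ee_rot: [3.141, -0.003, -0.034]
wrist_force: [-1.0, -0.7, -0.4]
width: 0.0134
```

```bash
python3 -c "
from h import *
delta([.5664,.1471,.112],-.0346)"
```

```text
t 12.85 tcp [567.  146.9 140.8] rpy [ 3.1412e+00 -3.0000e-03 -3.4400e-02] F [-1.  -0.7 -0.4] w 13.4
tool shift mm [-0.7 -0.2 28.8]
turn deg [ 0.02 -0.17  0.01]
```

Request:
arm_command(commands="-0.7 -0.2 7 0 -0.2 0 0;0 0 7 0 0 0 0;0 0 5 0 0 0 0;0 0 4 0 0 0 0;0 0 3 0 0 0 0;0 0 0 0 0 0 0;0 0 0 0 0 0 0")

```text
time: 13.72
tool_pos: [0.5664, 0.1462, 0.1128]
ee_rot: [-3.14, 0.001, -0.036]
wrist_force: [0.6, 0.9, -0.4]
width: 0.0138
```

Request:
arm_command(commands="0 0 2 0 0 0 0;0 0 1 0 0 0 0")

```text
time: 13.98
tool_pos: [0.5665, 0.1462, 0.11]
ee_rot: [-3.14, 0.0, -0.036]
wrist_force: [-0.2, 1.8, -0.0]
width: 0.0139
```

Request:
arm_command(commands="0 0 1 0 0 0 0;0 0 1 0 0 0 0")

```text
time: 14.22
tool_pos: [0.5666, 0.1464, 0.1082]
ee_rot: [-3.14, -0.0, -0.036]
wrist_force: [-0.2, 2.1, -0.4]
width: 0.014
```

There's a slight side load (Fy about 2 N), so I'll centre by +0.7 mm in y while continuing gently.

Request:
arm_command(commands="0 -0.7 1 0 0 0 0;0 0 1 0 0 0 0;0 0 0 0 0 0 0")

```text
time: 14.6
tool_pos: [0.5666, 0.1469, 0.1058]
ee_rot: [-3.141, -0.0, -0.036]
wrist_force: [1.3, 1.4, -0.9]
width: 0.0136
```

Request:
arm_command(commands="0 0 1.5 0 0 0 0;0 0 1.5 0 0 0 0")

```text
time: 14.85
tool_pos: [0.5668, 0.1472, 0.103]
ee_rot: [-3.14, -0.001, -0.036]
wrist_force: [1.1, 1.9, 0.0]
width: 0.0133
```

Request:
arm_command(commands="0 0 1.5 0 0 0 0;0 0 1.5 0 0 0 0")

```text
time: 15.1
tool_pos: [0.5671, 0.1472, 0.1008]
ee_rot: [-3.14, -0.002, -0.036]
wrist_force: [-0.1, 0.7, 3.5]
width: 0.0139
```

At 20 mm down Fz is +3.5 N, so drag seems to be setting in. A little further to confirm it.

Request:
arm_command(commands="0 0 1.5 0 0 0 0;0 0 1.5 0 0 0 0")

```text
time: 15.35
tool_pos: [0.5676, 0.1471, 0.099]
ee_rot: [-3.14, -0.003, -0.036]
wrist_force: [-0.9, 1.1, 4.3]
width: 0.0136
```

Request:
arm_command(commands="0 0 1.5 0 0 0 0;0 0 1.5 0 0 0 0")

```text
time: 15.6
tool_pos: [0.5681, 0.1471, 0.097]
ee_rot: [-3.14, -0.005, -0.036]
wrist_force: [-1.2, 0.8, 4.6]
width: 0.0139
```

Request:
arm_command(commands="0 0 1.5 0 0 0 0;0 0 0 0 0 0 0")

```text
time: 15.85
tool_pos: [0.5683, 0.1471, 0.0956]
ee_rot: [-3.14, -0.006, -0.036]
wrist_force: [-0.6, -0.2, 2.7]
width: 0.0139
```

A steady 3–5 N over 5 mm, not rising to a stop: the left gap drags. Now I'll withdraw and feel the right one, as the task asks for all three.

Request:
arm_command(commands="0 0 -4 0 0 0 0;0 0 -6 0 0 0 0;0 0 -10 0 0 0 0;0 0 -14 0 0 0 0;0 0 -10 0 0 0 0;0 0 0 0 0 0 0;0 0 0 0 0 0 0")

```text
time: 16.73
tool_pos: [0.5672, 0.1458, 0.1404]
ee_rot: [3.141, -0.002, -0.037]
wrist_force: [0.5, 0.4, -1.8]
width: 0.0137
```

```bash
python3 -c "
from h import *
delta([.5635,.0573,.140],-.0346)"
```

```text
t 16.725 tcp [567.2 145.8 140.4] rpy [ 3.1408e+00 -2.5000e-03 -3.6900e-02] F [ 0.5  0.4 -1.8] w 13.7
tool shift mm [-0.4 88.5  0.4]
turn deg [ 0.05 -0.14 -0.13]
```

Request:
arm_command(commands="0 30 0 0 -0.1 -0.1 0;0 30 0 0 0 0 0;0 28 0 0 0 0 0;0 0 0 0 0 0 0;0 0 0 0 0 0 0")

```text
time: 17.35
tool_pos: [0.5627, 0.0566, 0.1382]
ee_rot: [3.141, 0.003, -0.034]
wrist_force: [-0.2, 0.2, -0.6]
width: 0.0137
```

```bash
python3 -c "
from h import *
delta([.5633,.0573,.112],-.0346)
p=snapshot('wrist');o=robot.get_obs();M=R.from_euler('xyz',o['ee_rot'])
Rb=R.from_euler('z',-.0346).as_matrix()
c=np.array([.5646,.1023,.054])+Rb@[0,-.045,0]; print(np.round([proj(p,c+Rb@np.array(d)) for d in([0.013,0,0],[0,0,0])],1).tolist(),proj(p,o['tool_pos']+M.apply([0.01,0,.063])),proj(p,o['tool_pos']+M.apply([0.015,0,-.037])))
cv2.imwrite('pics/c8.png',cv2.resize(p['img'][150:270,200:360],None,fx=4,fy=4,interpolation=2))
"
```

```text
t 17.35 tcp [562.7  56.6 138.2] rpy [ 3.1412  0.0032 -0.0336] F [-0.2  0.2 -0.6] w 13.7
tool shift mm [ 0.7 -0.8 26.2]
turn deg [0.02 0.19 0.06]
[[277.3, 204.7], [277.3, 219.1]] [278.13783822 214.51802187] [278.0409372  253.55776354]
```

View pics/c8.png

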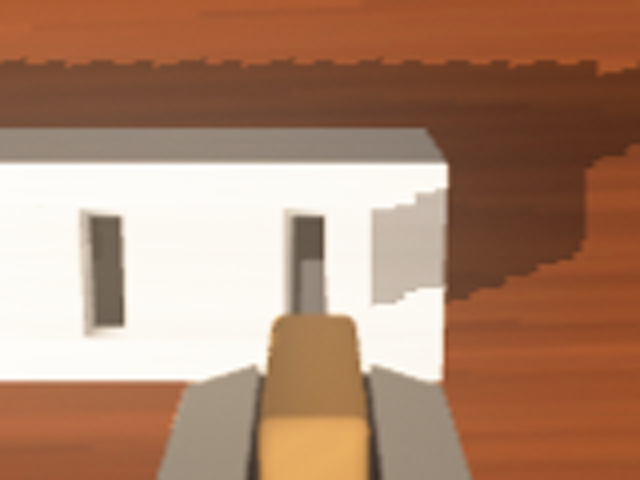

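The blade (crop column 312) is about 1 mm right of the right gap's centre (307), and the tool has not slipped in the grip. I'll correct that and feel.

Request:
arm_command(commands="0.6 -0.8 7 0 0.2 0 0;0 0 7 0 0 0 0;0 0 5 0 0 0 0;0 0 3 0 0 0 0;0 0 2 0 0 0 0;0 0 0 0 0 0 0;0 0 0 0 0 0 0")

```text
time: 18.27
tool_pos: [0.5631, 0.0589, 0.112]
ee_rot: [3.14, 0.0, -0.03]
wrist_force: [0.9, -0.3, -0.0]
width: 0.0143
```

Request:
arm_command(commands="0 0 1 0 0 0 0;0 0 1 0 0 0 0")

```text
time: 18.52
tool_pos: [0.5634, 0.0589, 0.1108]
ee_rot: [3.14, -0.001, -0.03]
wrist_force: [-1.7, 0.2, 2.4]
width: 0.014
```

Request:
arm_command(commands="0 0 1 0 0 0 0;0 0 1 0 0 0 0")

```text
time: 18.77
tool_pos: [0.5634, 0.0589, 0.1101]
ee_rot: [3.14, -0.001, -0.03]
wrist_force: [-1.3, -1.7, 4.1]
width: 0.0138
```

A push is rising at 10–11 mm. To be sure it's the nip and not a wall, I'll centre in y and press once more, lightly.

Request:
arm_command(commands="0 1.3 -0.5 0 0 0 0;0 0 0 0 0 0 0;0 0 0.7 0 0 0 0;0 0 0.7 0 0 0 0")

```text
time: 19.27
tool_pos: [0.5636, 0.0583, 0.1097]
ee_rot: [3.141, -0.002, -0.03]
wrist_force: [-1.2, -0.2, 3.5]
width: 0.0138
```

Request:
arm_command(commands="0 0 1 0 0 0 0;0 0 1 0 0 0 0")

```text
time: 19.52
tool_pos: [0.5636, 0.0584, 0.1084]
ee_rot: [3.141, -0.003, -0.03]
wrist_force: [-2.9, 0.1, 5.3]
width: 0.0138
```

It rises about 1.4–1.8 N per mm from about 10 mm, reaching 5.3 N at 12.6 mm: the springy nip, so the right gap is tight. I'll retract and go back to the left gap.

Request:
arm_command(commands="0 0 -6 0 0 0 0;0 0 -10 0 0 0 0;0 0 -12 0 0 0 0;0 0 -2 0 0 0 0;0 -30 0 0 0 0 0;0 -30 0 0 0 0 0;0 -28 0 0 0 0 0;0 0 0 0 0 0 0;0 0 0 0 0 0 0")

```text
time: 20.65
tool_pos: [0.5667, 0.1473, 0.1381]
ee_rot: [3.14, -0.002, -0.032]
wrist_force: [-0.5, -0.4, -0.7]
width: 0.0136
```

```bash
python3 -c "
from h import *
delta([.5664,.1472,.140],-.0346)"
```

```text
t 20.65 tcp [566.7 147.3 138.1] rpy [ 3.1402e+00 -1.9000e-03 -3.1900e-02] F [-0.5 -0.4 -0.7] w 13.6
tool shift mm [-0.3  0.2 -1.9]
turn deg [ 0.08 -0.11  0.16]
```

Request:
arm_command(commands="-0.3 0.2 7 0 -0.1 0.2 0;0 0 7 0 0 0 0;0 0 5 0 0 0 0;0 0 4 0 0 0 0;0 0 0 0 0 0 0;0 0 2 0 0 0 0;0 0 2 0 0 0 0;0 0 2 0 0 0 0;0 0 0 0 0 0 0")

```text
time: 21.78
tool_pos: [0.567, 0.1464, 0.108]
ee_rot: [-3.139, -0.001, -0.038]
wrist_force: [0.6, 1.9, -1.6]
width: 0.0138
```

Request:
arm_command(commands="0 0 2 0 0 0 0;0 0 2 0 0 0 0;0 0 1 0 0 0 0")

```text
time: 22.15
tool_pos: [0.5673, 0.147, 0.1034]
ee_rot: [-3.138, -0.003, -0.038]
wrist_force: [-0.8, 2.2, 0.7]
width: 0.0137
```

Request:
arm_command(commands="0 0 1.5 -0.1 -0.1 0.2 0;0 0 1.5 0 0 0 0;0 0 1.5 0 0 0 0")

```text
time: 22.52
tool_pos: [0.5678, 0.147, 0.0998]
ee_rot: [-3.14, -0.002, -0.042]
wrist_force: [-1.5, 1.8, 2.7]
width: 0.0137
```

Request:
arm_command(commands="-0.3 0 1.5 0 0 0 0;0 0 1.5 0 0 0 0;0 0 1.5 0 0 0 0")

```text
time: 22.9
tool_pos: [0.5683, 0.147, 0.0968]
ee_rot: [-3.14, -0.005, -0.042]
wrist_force: [-0.2, 1.8, 4.5]
width: 0.0141
```

Request:
arm_command(commands="-0.3 0 1.5 0 0 0 0;0 0 1.5 0 0 0 0;0 0 1 0 0 0 0;0 0 0 0 0 0 0")

```text
time: 23.4
tool_pos: [0.5684, 0.1469, 0.0924]
ee_rot: [-3.14, -0.006, -0.042]
wrist_force: [0.4, 1.1, 3.6]
width: 0.0139
```

```bash
python3 -c "
from h import *
delta([.5664,.1472,.093],-.0346)
p=snapshot('wrist');o=robot.get_obs();M=R.from_euler('xyz',o['ee_rot'])
for X in([.015,0,-.037],[-.015,0,-.037],[.015,0,.011]):print(X,proj(p,o['tool_pos']+M.apply(X)))
cv2.imwrite('pics/c9.png',cv2.resize(p['img'][190:320,210:350],None,fx=4,fy=4,interpolation=2))
"
```

```text
t 23.4 tcp [568.4 146.9  92.4] rpy [-3.1398 -0.0058 -0.042 ] F [0.4 1.1 3.6] w 13.9
tool shift mm [-2.  -0.2 -0.6]
turn deg [-0.1  -0.33 -0.43]
[0.015, 0, -0.037] [278.14837064 253.60377088]
[-0.015, 0, -0.037] [278.1226337  308.14581344]
[0.015, 0, 0.011] [278.15897386 226.44814843]
```

View pics/c9.png

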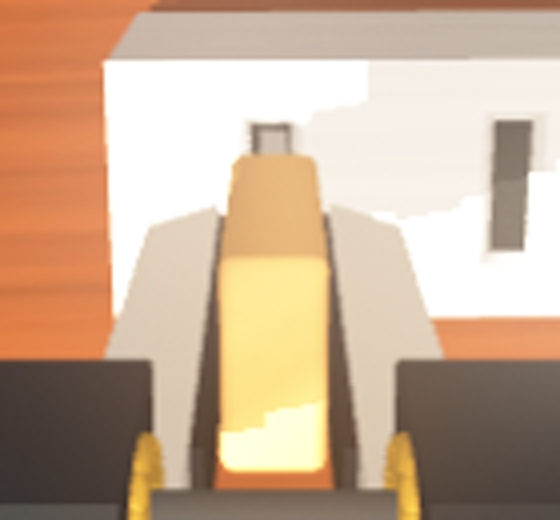

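The blade is about 28 mm in the left gap with a drag of 3.6–4.5 N, the grip unslipped and upright. Releasing.

Request:
arm_command(commands="0 0 0 0 0 0 0.25;0 0 0 0 0 0 0.4;0 0 0 0 0 0 0.4;0 0 0 0 0 0 0.4;0 0 0 0 0 0 0.4")

```text
time: 24.08
tool_pos: [0.5663, 0.1447, 0.0888]
ee_rot: [3.139, 0.001, -0.043]
wrist_force: [-0.3, 0.7, -1.2]
width: 0.0375
```

Request:
arm_command(commands="0 0 -10 0 0 0 0.4;0 0 -20 0 0 0 0.4;0 0 -25 0 0 0 0.4;0 0 -25 0 0 0 0.4;0 0 -25 0 0 0 0.4;-20 0 -20 0 0 0 0.4;-30 0 0 0 0 0 0.4;0 0 0 0 0 0 0.4;0 0 0 0 0 0 0.4")

```text
time: 25.2
tool_pos: [0.5174, 0.1474, 0.2251]
ee_rot: [3.14, -0.009, -0.043]
wrist_force: [0.0, 1.0, -0.5]
width: 0.0379
```

```bash
python3 -c "
from h import *
delta([.5664,.1472,.093])
p=snapshot('wrist');s=snapshot('scene')
print(p['img'].shape)
Rb=R.from_euler('z',-.0346).as_matrix();c=np.array([.5661,.1473,.0])
for z in(.054,.082,.130):
  print(z,'wrist',[np.round(proj(p,c+Rb@np.array([a,b,z]))).tolist() for a in(-.015,.015) for b in(-.007,.007)],'scene',[np.round(proj(s,c+Rb@np.array([a,0,z])),1).tolist() for a in (-.015,.015)])
a=cv2.resize(s['img'][140:290,150:390],None,fx=2.2,fy=2.2,interpolation=2);b=cv2.resize(p['img'][60:260,150:410],(528,406))
a=cv2.resize(s['img'][170:290,290:400],(396,432),interpolation=2);b=cv2.resize(p['img'][60:276,180:378],(396,432))
cv2.imwrite('pics/c10.png',np.hstack([a,b]));cv2.imwrite('pics/scene10.png',s['img'])
"
```

```text
t 25.2 tcp [517.4 147.4 225.1] rpy [ 3.14   -0.0085 -0.043 ] F [ 0.   1.  -0.5] w 37.9
tool shift mm [ 47.9  -2.1 132.5]
(420, 560, 3)
0.054 wrist [[282.0, 173.0], [270.0, 173.0], [282.0, 146.0], [270.0, 146.0]] scene [[364.5, 243.1], [360.0, 254.4]]
0.082 wrist [[283.0, 175.0], [270.0, 175.0], [283.0, 146.0], [269.0, 146.0]] scene [[366.7, 235.3], [362.1, 246.7]]
0.13 wrist [[284.0, 181.0], [268.0, 181.0], [284.0, 147.0], [268.0, 147.0]] scene [[370.8, 220.9], [366.1, 232.6]]
```

View pics/c10.png

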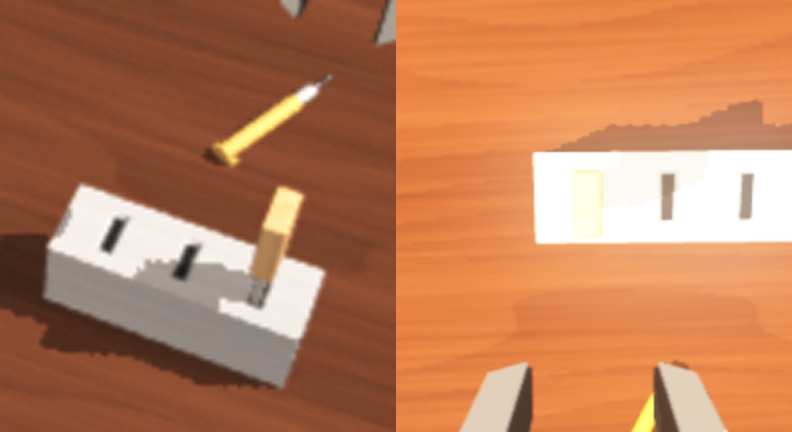

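The tool stands upright on its own in the left gap: scene grip at about (368,225), and the wrist crop's top face at (268–283, 145–179) against (268–284, 147–181) predicted for half depth. The arm sank 3.6 mm as the fingers opened, so I'll check the depth from the scene picture before handing in.

```bash
python3 - <<'E'
from h import *
from scipy.optimize import least_squares
Rb=R.from_euler("z",-.0346).as_matrix()
for nm in("scene","wrist","top"):
    s=snapshot(nm)
    c=np.array([.5661,.1473,0]);a=proj(s,c+[0,0,.054]);
    for h in ("handle","tip"):
        for r in models.tip_of(h,s):
            q=np.array(r["centre"])*[560,420]
            if np.hypot(*(q-a))<40: print(nm,h,r["conf"],q.round(1))
    for dep in(24,28,32,36):
        z=.054-dep/1000; print(dep,"handle",np.round(proj(s,c+[.0018,0,z+.08]),1),"topcorners",np.round([proj(s,c+Rb@np.array([x+.0018,y,z+.104])) for x in(-.015,.015) for y in(-.007,.007)],1).tolist(),"bottomfront",np.round([proj(s,c+Rb@np.array([.0168,y,z+.056])) for y in(-.007,.007)],1).tolist())
    if nm=="scene":
        print("blockcorners pred",np.round([proj(s,np.array([.5646,.1023,.054])+Rb@np.array([x,y,0])) for x in(-.025,.025) for y in(-.075,.075)],1).tolist())
        cv2.imwrite("pics/c11.png",cv2.resize(s["img"][205:275,300:390],None,fx=8,fy=8,interpolation=0))
E
```

```text
scene handle 0.79 [367.6 237.7]
scene handle 0.68 [366.  247.6]
scene tip 0.63 [360.7 256. ]
scene tip 0.24 [365.1 248.9]
24 handle [366.5 233.5] topcorners [[367.3, 219.1], [374.4, 221.6], [362.5, 230.8], [369.7, 233.3]] bottomfront [[358.7, 245.0], [365.6, 247.5]]
28 handle [366.1 234.7] topcorners [[367.0, 220.4], [374.0, 222.8], [362.2, 232.0], [369.4, 234.6]] bottomfront [[358.4, 246.2], [365.3, 248.6]]
32 handle [365.8 235.9] topcorners [[366.6, 221.6], [373.6, 224.1], [361.9, 233.3], [369.0, 235.8]] bottomfront [[358.1, 247.3], [364.9, 249.8]]
36 handle [365.5 237. ] topcorners [[366.3, 222.9], [373.3, 225.3], [361.5, 234.5], [368.6, 237.0]] bottomfront [[357.9, 248.4], [364.6, 250.9]]
blockcorners pred [[312.2, 220.3], [379.9, 244.4], [303.2, 237.8], [372.9, 263.6]]
wrist handle 0.78 [276.4 161.2]
24 handle [275.6 160.2] topcorners [[283.6, 179.2], [267.7, 179.3], [283.5, 144.1], [267.1, 144.3]] bottomfront [[282.6, 143.5], [268.7, 143.6]]
28 handle [275.6 159.9] topcorners [[283.6, 178.6], [267.9, 178.8], [283.4, 144.1], [267.3, 144.2]] bottomfront [[282.5, 143.5], [268.8, 1
[... 233 characters left out ...]
], [267.6, 144.1]] bottomfront [[282.4, 143.4], [269.0, 143.5]]
top handle 0.28 [204.8 204.4]
top tip 0.61 [228.6 208.2]
24 handle [201.6 202.3] topcorners [[202.8, 207.4], [196.2, 207.4], [203.3, 193.5], [196.7, 193.4]] bottomfront [[206.7, 197.4], [200.4, 197.4]]
28 handle [201.9 202.6] topcorners [[203.1, 207.7], [196.6, 207.7], [203.6, 193.8], [197.0, 193.8]] bottomfront [[206.9, 197.7], [200.7, 197.7]]
32 handle [202.2 202.9] topcorners [[203.4, 208.0], [196.9, 207.9], [203.9, 194.2], [197.3, 194.1]] bottomfront [[207.2, 198.0], [201.0, 198.0]]
36 handle [202.5 203.1] topcorners [[203.7, 208.3], [197.2, 208.2], [204.2, 194.5], [197.7, 194.4]] bottomfront [[207.5, 198.3], [201.3, 198.3]]
```

The picture limit is reached, so I'll settle the depth numerically by fitting the grip's silhouette in the scene picture, relative to the block.

```bash
python3 - <<'E'
from h import *
s=snapshot("scene");im=s["img"];hsv=cv2.cvtColor(im,cv2.COLOR_BGR2HSV).astype(int)
x0,y0,S=300,205,8
c=cv2.resize(im[y0:275,x0:390],None,fx=S,fy=S,interpolation=cv2.INTER_LINEAR)
h=cv2.cvtColor(c,cv2.COLOR_BGR2HSV).astype(int)
grip=(h[...,0]>10)&(h[...,0]<35)&(h[...,1]>60)&(h[...,2]>130); block=(h[...,1]<50)&(h[...,2]>130)
def big(m):
    n,l,st,_=cv2.connectedComponentsWithStats(m.astype(np.uint8));return l==1+st[1:,4].argmax()
grip=big(grip);block=big(block)
ys,xs=np.where(grip);print("grip bbox",xs.min()/S+x0,xs.max()/S+x0,ys.min()/S+y0,ys.max()/S+y0,grip.sum()/S**2)
Rb=R.from_euler("z",-.0346).as_matrix()
def hull(P,d=(0,0)):
    q=np.array([proj(s,p) for p in P])+.5+d; m=np.zeros(grip.shape,np.uint8)
    k=cv2.convexHull(((q-[x0,y0])*S).round().astype(np.int32)); cv2.fillConvexPoly(m,k,1);return m>0
def iou(a,b): return (a&b).sum()/(a|b).sum()
cb=np.array([.5646,.1023,0])
B=[cb+Rb@np.array([x,y,z]) for x in(-.025,.025) for y in(-.075,.075) for z in(0,.054)]
both=block|grip
best=max((iou(hull(B,(u,v)) ,both&True),u,v) for u in np.arange(-1.5,1.6,.5) for v in np.arange(-1.5,2.1,.5));print("block offset",best)
T=[cb+Rb@np.array([x,y,.054]) for x in(-.025,.025) for y in(-.075,.075)]
for off in((0,0),(0,.8)):
  res=[]
  for dep in range(20,44,2):
    for ex in(0,.001,.002,.003):
      for tl in (-.03,0,.03):
        g=[cb+Rb@np.array([x+ex,.045+y+tl*(z-.05),z+.054-dep/1000]) for x in(-.015,.015) for y in(-.007,.007) for z in(.056,.104)]
        res.append((round(iou(hull(g,off),grip),3),dep,ex,tl))
  print(off,sorted(res)[::-1][:6])
E
```

```text
grip bbox 359.375 375.25 221.0 249.0 243.40625
block offset (np.float64(0.8786946683637392), np.float64(0.0), np.float64(0.0))
(0, 0) [(np.float64(0.89), 26, 0.003, 0), (np.float64(0.888), 30, 0, 0), (np.float64(0.886), 28, 0.002, 0), (np.float64(0.883), 28, 0.001, 0), (np.float64(0.876), 30, 0, -0.03), (np.float64(0.875), 26, 0.002, 0)]
(0, 0.8) [(np.float64(0.908), 28, 0, -0.03), (np.float64(0.9), 26, 0.001, -0.03), (np.float64(0.891), 26, 0.002, -0.03), (np.float64(0.891), 24, 0.003, -0.03), (np.float64(0.887), 26, 0, -0.03), (np.float64(0.887), 24, 0.003, 0)]
```

Depth comes out at 26–30 mm with little or no tilt, so about half of the 56 mm blade. The arm is clear at 0.22 m height, so I'll hand in.

```bash
python3 - <<'E'
from h import *
s=snapshot("top")
a=cv2.imread("pics/top0.png");d=cv2.absdiff(a,s["img"]).max(2)
for n,(u,v) in dict(chick=(293,141),cogS=(304,187),cogL=(311,261),magn=(400,152),screw=(395,273),vise=(222,279),jar=(134,156),green=(380,172),blue=(338,218),pale=(371,246)).items(): print(n,int((d[v-10:v+10,u-10:u+10]>40).sum()),end="; ")
print(robot.get_obs()["time"]);print(robot.close_job())
E
```

```text
chick 0; cogS 303; cogL 0; magn 24; screw 79; vise 0; jar 258; green 317; blue 0; pale 101; 25.85
the job is handed in; nothing more can be done
None
```

That picture difference flagged a few patches (small cog, jar, green tool). I'll check from the saved pictures whether these are real shifts or just arm and shadow.

```bash
python3 - <<'E'
import cv2,numpy as np
a=cv2.imread("pics/scene0.png");b=cv2.imread("pics/scene10.png")
for n,(u,v) in dict(cogS=(250,245),cogL=(278,188),jar=(433,343),green=(172,212),blue=(236,195),pale=(221,168),chick=(236,285),magn=(135,239),screw=(208,152),vise=(366,203)).items():
    t=a[v-14:v+14,u-14:u+14];w=b[v-22:v+22,u-22:u+22];r=cv2.matchTemplate(w,t,cv2.TM_CCOEFF_NORMED);_,m,_,l=cv2.minMaxLoc(r);print(n,round(m,2),(l[0]-8,l[1]-8))
E
```

```text
cogS 0.97 (0, 0)
cogL 1.0 (0, 0)
jar 1.0 (0, 0)
green 0.79 (0, 0)
blue 1.0 (0, 0)
pale 0.87 (0, 0)
chick 1.0 (0, 0)
magn 0.94 (0, 0)
screw 0.89 (-1, 0)
vise 1.0 (0, 0)
```

The feeler blade is standing on its own, upright, in the left (+y) gap, the one that drags, with about half its blade in. I handed the job in at about 26 s with the arm clear; no verdict came back.

| Gap | What I felt | Result |
|---|---|---|
| Middle | no force above noise down to 28 mm | loose |
| Left | steady 3–5 N from about 18–20 mm down | drags |
| Right | push rising from about 10 mm; I stopped at 5.3 N, 12.6 mm down | tight |

**Depth and grip:** The arm reading before release gave 28.6 mm of the 56 mm blade. The arm sank 3.6 mm as the fingers opened, so I fitted the grip's outline in the scene picture afterwards, which gave about 24–30 mm (best fits 26–28 mm). One of the fits suggested a tilt of up to about 2°. The highest vertical force I read was 5.3 N.

**Other things on the desk:**
- **Top camera:** a quick before/after comparison just before hand-in flagged patches at the small cog, jar, green tool, screwdriver, pale look-alike and magnifier.
- **Scene camera:** matching the saved start and post-release pictures, run after hand-in, put every item at 0 px shift except the screwdriver at −1 px. Weaker matches on the green tool (0.79), pale look-alike (0.87) and screwdriver (0.89) are probably arm and shadow. I couldn't view more pictures to confirm that, as the limit of 12 was used up.

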